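# Hold a printing plate flush on the tilted scan stage

## Robot

A 6-joint arm with a two-finger parallel gripper is mounted at the origin on the work surface. World frame = base frame: x ahead of the robot, y to its left, z up, the work surface at z = 0. Lengths are in m, angles in rad, forces in N, time in s.
With the tool pointing down it reaches from about 0.25 to 0.725 m from the base axis. Payload 4 kg.
Tool frame: the origin (TCP) lies at the very end of the fingers, on their centre line; the grasp point (between the pads) lies 19 mm behind it; z points along the fingers, y is the line along which they close (so a half turn about z gives the same grasp; the last joint's range is limited). The gripper opens to 85 mm and grips with 20 to 120 N. Pads are 22 mm wide; open, the fingers measure 114 mm over their backs; the gripper's body (76 mm by 85 mm) begins 54 mm behind the grasp point. The pads swing forward as they close: fully open they stand 13 mm farther back than shut.
Start: joints at [-1.294, 0.241, 0.005, 1.335, 0, 1.571], TCP at [0.137, -0.481, 0.231] pointing down, gripper open.
Joint ranges: [-2.72, 2.72], [-1.05, 1.87], [-1.09, 1.28], [-1.99, 2.15], [-1.42, 1.44], [-3.14, 3.14]. Speed limits (rad/s): [2.79, 2.79, 3.14, 3.14, 3.14, 3.14].

## Interface

Orientations are given as a unit quaternion [x, y, z, w].
In Python, from workcell import bot, vision, workorder gives the robot as it stands.
- The arm moves only by the shell command python3 -m creep 'ROWS' [OPENING]. ROWS is JSON, a list of rows, each a list of 2 entries, a list of its own where there are three numbers: the shift along the tool's x, y, z in mm, then the turn, a rotation vector about the tool's x, y, z in rad. In form: [[[dx, dy, dz], [wx, wy, wz]], ...]. A call has 1 to 12 rows; each row shifts and turns the commanded pose from where the row before left it, along the tool's axes as they then stand; what a row does not reach is not made up. A row lasts 1/8 s, in which the tool goes at most 62.5 mm and 10.7 degrees, less where a joint would pass 70% of its speed; a pose out of reach is approached as far as the arm can. A call is refused whole if a number of a shift passes 62.5 or a number of a turn 0.188, either way. A call with a gripper value outside its range is refused whole. OPENING is the finger opening in mm, from 0 to 85.4, set as the call begins (- or left out, the last holds). The fingers move at their own pace and stop on an object; the grip force is fixed at half the most. Time passes only in rows, so rows that do not move let the fingers close. It gives the time, the measured TCP pose, the force, the opening and the grip force at its end, in the units of the state.
- bot.get_obs(): the state, without advancing time (a new reading comes with each control period).
- vision.camera(name): name is "scene" or "top"; returns a dict with "image" (400x640x3 uint8, blue, green, red), "z_map" (400x640 float32, m along the optical axis (not along the pixel's ray), 0 where there is no reading), "K" (3x3 intrinsics, pixels), "rvec" (rotation vector, rad) and "tvec" (3), from world to camera coordinates, as OpenCV has them. Camera axes: x right, y down, z forward; pixel columns grow to the right and rows downward; lengths in m; the calibration is good to about 2 mm. A picture is of the moment at which its call begins.
- workorder.job_done(): hands the job in; it is judged then, once.
Trained networks look in a picture, given as the dict that the camera call returned (one of the last four; its "shot" number tells which), for a name from the list of things; names that differ only in an ending like _2 or _b are one class to them, and where a whole thing is asked for, a point or a joint stands for the part that bears it (a point fixed in the world has none). Each returns a list of dicts, best first, with "score" (0 to 1); they miss things now and then, are a little off and sometimes report something else, mostly with a low value. They report only what shows in the picture. A call takes as long as a camera call. They do not tell look-alikes from the thing itself.
- vision.spot_in(picture, query): "position" ([column, row] in pixels, amid what is visible of it).
- vision.place_of(picture, query): "position" ([column, row] in pixels: a listed point, or the origin of a listed thing).
The state is a dict: "clock": time; "joint_pos": joint angles; "joint_vel": joint speeds; "tau": joint torques, N m; "eef_pos": TCP position; "tool_rot": TCP orientation; "ft_force": force on the tool from outside, world axes, zero at the start; "ft_torque": the same for the moment, N m; "grip_width": finger opening in m; "grasp_force": force on a finger pad.
Only numpy, scipy, OpenCV 4.12 (cv2) and the standard library are available. Lean on these libraries where they do the work, as an engineer would, in place of code of your own. Each camera call takes 0.05 s, during which the arm holds its last target. There are 200 camera calls.

## Task

Lift the black cap off the upright room-light sensor and set it, rim down, into its round wooden holder. Then pick up the steel plate by its wooden handle, tilt it to match the slope of the stage, and hold it lightly pressed flat against the dark glass, centred on it and square with it. Finish while still gripping and pressing the plate there; do not force the stage, and leave everything else on the bench where it lies.

Things in the scene. Friction and masses are not known exactly. Their poses are not given: they have to be found in the camera images.
- sensor: Room-light sensor, fixed: upright aluminium barrel 31 mm diameter, its flat top 75 mm above the bench, on a round foot 58 mm wide and 12 mm high. Origin: centre of the foot's underside, on the bench; z up along the barrel.
- cap: Loose black plastic cap over the sensor: 40 mm outer diameter, 40 mm high, closed on top (6 mm thick), open below, bore 34 mm. Origin: centre of its open lower rim; z points from the rim to the closed top. At the start it sits loose over the barrel, its rim 41 mm and its top 81 mm above the bench, so it must rise 34 mm to come free. About 40 g.
- holder: Cap holder, fixed: shallow round wooden dish, 62 mm outer and 52 mm inner diameter, inner floor 4 mm and rim 10 mm above the bench. Origin: centre of its underside, on the bench. The sensor and the holder may stand at either of two spots, to the robot's left.
- plate: Loose printing plate lying flat on the bench to the robot's right: bright steel rectangle 84 mm (its x) by 64 mm (its y), 6 mm thick, with an upright wooden handle rib along x in the middle of its upper side: 50 mm long (x), 14 mm thick (y), 40 mm high, so its top is 46 mm above the plate's underside. Origin: centre of the flat underside, the face that goes on the glass; z points to the rib's top. About 180 g, most of it in the steel.
- stage_head: White tilting head of the scan stage: slab 120 mm (x, up the slope) by 130 mm (y) by 14 mm thick, hinged at its low edge, which is the one nearer the robot, 36 mm above the bench. It is clamped at a slope of 12 to 30 degrees that differs each time, rising away from the robot, and stays put under a light push (a torque over 12 N m would turn it). Origin: middle of the low edge of its underside; x up the slope, y level along the low edge, z square out of the face.
- stage_face (a point): Centre of the flat upper face of the stage head and of its dark glass, 60 mm up the slope from the low edge; same axes as the head (z square out of the face, x up the slope). The glass is 100 mm along x by 80 mm along y and level with the white face round it, with no lip or stop. The plate's long side goes up the slope, either way round.
- tub_near: Bystander, loose: clear tub of type, 75 x 105 x 42 mm high; origin centre of underside.
- tub_far: Bystander, loose: clear tub of type, 75 x 105 x 42 mm high; origin centre of underside.
- stick: Bystander, loose: steel composing stick, 55 x 200 mm (long along y), up to 21 mm high; origin centre of underside.
- tin: Bystander, loose: grey tin, 84 mm diameter, 78 mm high; origin centre of underside.
- spare_plate: Bystander, loose: dark plate without a handle, 70 x 50 x 6 mm; origin centre of underside.
- type_block: Bystander, loose: wooden printing block, 35 x 50 mm, 26 mm high; origin centre of underside.
- loupe: Bystander, loose: aluminium loupe, 40 mm diameter, 40 mm high; origin centre of underside.
There are look-alikes about, which are no part of the job. Several things have the shape of the cap; the one meant has the colours described above. Leave any red look-alike of the plate alone.

How it is judged:
On the way, in this order (a step that is already met when the one before it is completed fails the run):
1. the cap is lifted clear of the sensor (z of cap in the frame of sensor above 0.08 m and contact force between cap and the fingers above 0.2 N), for 0.1 s.
2. the cap stands rim down in its holder, let go (horizontal distance between cap and holder below 0.009 m and z of cap in the frame of holder below 0.008 m and angle between cap's own z axis and vertical below 0.1 rad and contact force between cap and the fingers below 0.1 N), for 0.2 s.
3. the plate is lifted off the bench by its handle (height (world z) of plate above 0.04 m and contact force between plate and the fingers above 1 N), for 0.1 s.
4. the plate is held flush on the glass (angle between the z axis of plate and the z axis of stage_face, either way round below 0.05 rad and angle between the x axis of plate and the x axis of stage_face, either way round below 0.12 rad and x of plate in the frame of stage_face between -0.01 and 0.01 m and y of plate in the frame of stage_face between -0.01 and 0.01 m and z of plate in the frame of stage_face between -0.003 and 0.003 m and contact force between plate and stage_head above 2 N and contact force between plate and the fingers above 2 N and linear speed of plate below 0.02 m/s), for 0.2 s.
At the end, for the whole second after the job is handed in: Plate gripped and pressed on the stage, each over 2 N, at rest; underside within 0.05 rad of the face, 3 mm off at most at the centre; centred within 10 mm in x and y, long side within 0.12 rad of the slope line; cap upright on the holder floor, within 9 mm of its centre, let go (all of step 2 and all of step 4); the arm keeps its last pose, push and grip.
It fails at once if the plate is driven hard against the stage (over 40 N) (contact force between plate and stage_head above 40 N).
It fails at once if the stage is forced out of its setting (its face centre moved over 6 mm) (distance of stage_face from where it was at the start of the episode above 0.006 m).
It fails at once if a bystander is pushed away (over 30 mm) (distance of any of tub_near, tub_far, stick, tin, spare_plate, type_block, loupe from where it was at the start of the episode above 0.03 m).
It also fails if it takes over 50 s, if anything falls off the work surface, if the arm or the gripper's body presses on something with over 40 N, if the wrist force passes 120 N, or if a joint passes its speed limit or range.

## Working session

There is one attempt and no reset: what is moved stays moved. The work goes in short steps, Python scripts to look and compute and a shell command to move; the robot and the scene stay as the last step left them, time stands still between calls to the robot, and variables do not carry over. Pictures are saved under pics/ and viewed, at most 10 in all, crops included, and the job is handed in when it is done.

```bash
mkdir -p pics
cat > h.py <<'E'
import numpy as np, cv2
from scipy.spatial.transform import Rotation as R
from workcell import bot, vision, workorder
def ext(c):
    return cv2.Rodrigues(np.array(c["rvec"],float))[0], np.array(c["tvec"],float).ravel()
def cloud(c):
    M,t=ext(c); z=c["z_map"]; K=np.array(c["K"]); v,u=np.mgrid[:z.shape[0],:z.shape[1]]
    P=np.stack([(u-K[0,2])/K[0,0]*z,(v-K[1,2])/K[1,1]*z,z],-1)
    W=(P-t)@M; W[z==0]=np.nan; return W
def ray(c,px,h):
    M,t=ext(c); K=np.array(c["K"]); d=M.T@np.linalg.solve(K,[px[0],px[1],1.]); o=-M.T@t
    return o+d*(h-o[2])/d[2]
E
python3 - <<'E'
from h import *
for n in ("scene","top"):
    c=vision.camera(n); cv2.imwrite(f"pics/{n}0.png",c["image"]); np.savez(f"{n}0.npz",W=cloud(c),im=c["image"])
    W=cloud(c); M,t=ext(c); print(n,"cam",-M.T@t)
    for q in ("sensor","cap","holder","plate","stage_face"):
        for r in vision.place_of(c,q)[:4]:
            p=r["position"]; u,v=int(round(p[0])),int(round(p[1]))
            print(q,round(r["score"],2),np.round(p),np.round(W[min(v,399),min(u,639)],3),np.round(ray(c,p,{'cap':.041}.get(q,0)),3)[:2])
E
```

```text
scene cam [ 1.30465156 -0.07652624  0.58742483]
sensor 0.78 [354. 192.] [0.469 0.154 0.016] [0.446 0.16 ]
cap 0.86 [314. 190.] [0.443 0.053 0.017] [0.482 0.048]
cap 0.74 [352. 182.] [0.472 0.146 0.05 ] [0.457 0.15 ]
holder 0.58 [416. 221.] [0.6   0.275 0.005] [0.594 0.277]
plate 0.89 [170. 220.] [ 0.521 -0.299  0.023] [ 0.492 -0.308]
plate 0.85 [210. 194.] [ 0.399 -0.217  0.005] [ 0.39  -0.218]
stage_face 0.85 [262. 212.] [ 0.624 -0.085  0.094] [ 0.497 -0.086]
top cam [0.4208814  0.04433628 1.06374396]
sensor 0.68 [281. 224.] [0.455 0.147 0.081] [0.457 0.155]
cap 0.63 [313. 231.] [0.437 0.07  0.04 ] [0.438 0.071]
cap 0.6 [281. 226.] [0.45  0.147 0.081] [0.45 0.15]
holder 0.73 [229. 173.] [0.597 0.293 0.005] [0.598 0.295]
plate 0.81 [426. 260.] [ 0.355 -0.223  0.004] [ 0.356 -0.225]
plate 0.68 [448. 204.] [ 0.5   -0.288  0.006] [ 0.502 -0.29 ]
stage_face 0.91 [377. 167.] [ 0.591 -0.094  0.079] [ 0.605 -0.105]
stage_face 0.55 [282. 222.] [0.46  0.144 0.081] [0.462 0.153]
```

View pics/scene0.png

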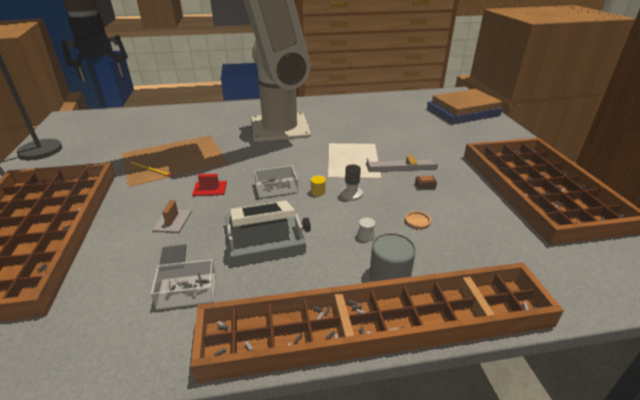

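View pics/top0.png

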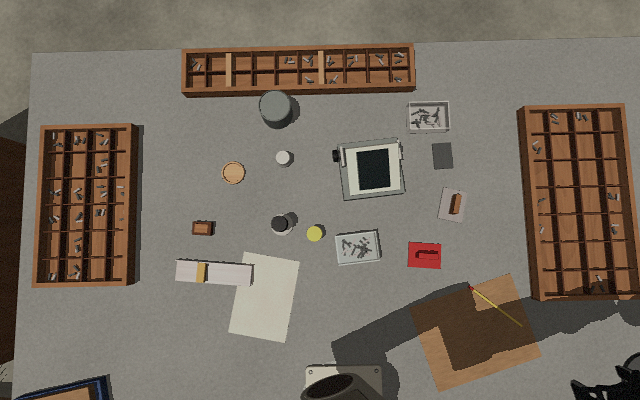

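Top view: the black cap is on the sensor at (280,223). The yellow look-alike is at (314,233), and the bare aluminium loupe at (284,158) is also cap-shaped. The steel plate with a wooden rib is at (452,204); the red look-alike at (425,255) is to be left alone. The holder ring is at (233,173) and the stage at (373,168). By colour I take the black cap and the steel plate, which I'll confirm in one enlarged crop while measuring.

Run:
```python
from h import *
d=np.load("top0.npz"); W,im=d["W"],d["im"]
a=cv2.resize(im[205:245,260:330],None,fx=5.7,fy=5.7,interpolation=cv2.INTER_CUBIC)
b=cv2.resize(im[180:280,400:475],(300,400),interpolation=cv2.INTER_CUBIC)
a=cv2.copyMakeBorder(a,0,400-a.shape[0],0,0,cv2.BORDER_CONSTANT); cv2.imwrite("pics/crop.png",np.hstack([a,b]))
def near(W,x,y,r): return np.hypot(W[...,0]-x,W[...,1]-y)<r
e=np.load("scene0.npz"); S,sim=e["W"],e["im"]
for n,w in (("top",W),("scene",S)):
    z=w[...,2]
    m=near(w,.452,.148,.04)&(abs(z-.081)<.004); p=w[m]; print(n,"cap top",len(p),cv2.minEnclosingCircle(p[:,:2].astype(np.float32)),p.mean(0))
    m=near(w,.6,.285,.05)&(z>.0075)&(z<.02); p=w[m]; print(n,"holder rim",len(p),cv2.minEnclosingCircle(p[:,:2].astype(np.float32)),p.mean(0))
    m=near(w,.5,-.30,.07)&(z>.035)&(z<.06); p=w[m]; print(n,"rib top",len(p),cv2.minAreaRect(p[:,:2].astype(np.float32)),p.mean(0))
    m=near(w,.5,-.30,.07)&(z>.004)&(z<.06); p=w[m]; print(n,"plate",len(p),cv2.minAreaRect(p[:,:2].astype(np.float32)))
# stage glass: dark pixels
for n,w,i in (("top",W,im),("scene",S,sim)):
    z=w[...,2]; g=i.max(2)<60
    m=near(w,.605,-.09,.075)&(z>.045)&(z<.14); dark=m&g
    k,l,st,_=cv2.connectedComponentsWithStats(dark.astype(np.uint8)); j=1+st[1:,4].argmax(); dk=l==j
    p=w[dk]; c=p.mean(0); u,s,vt=np.linalg.svd(p-c); nz=vt[2]*np.sign(vt[2,2])
    print(n,"glass",len(p),c,"normal",nz,"tilt",np.degrees(np.arccos(nz[2])),"res",s[2]/len(p)**.5)
    # in-plane axes
    yl=np.cross([0,0,1],[nz[0],nz[1],0]);yl=-yl/np.linalg.norm(yl)
    if yl[1]<0: yl=-yl
    xs=np.cross(yl,nz); q=np.stack([(p-c)@xs,(p-c)@yl],1)
    r=cv2.minAreaRect(q.astype(np.float32)); print(r,"centre",c+xs*r[0][0]+yl*r[0][1],"xs",xs,"yaw",np.degrees(np.arctan2(xs[1],xs[0])))
```

```text
top cap top 200 ((0.45745986700057983, 0.1530154049396515), 0.020132126286625862) [0.45682766 0.15300963 0.08120691]
top holder rim 142 ((0.5985308289527893, 0.2826291024684906), 0.03112112171947956) [0.59796859 0.28242856 0.01027266]
top rib top 130 ((0.49845021963119507, -0.2981349229812622), (0.015194948762655258, 0.05015238747000694), 75.66046905517578) [ 0.4979103  -0.29660606  0.04522934]
top plate 762 ((0.5051356554031372, -0.3024844527244568), (0.13397210836410522, 0.11849115788936615), 52.00114440917969)
scene cap top 120 ((0.45488014817237854, 0.14953972399234772), 0.02054244838654995) [0.4575833  0.14958253 0.08196543]
scene holder rim 136 ((0.596499502658844, 0.2819766700267792), 0.033115606755018234) [0.59714592 0.27974462 0.01030956]
scene rib top 133 ((0.49756279587745667, -0.3000805377960205), (0.014816062524914742, 0.0507529154419899), 73.27694702148438) [ 0.50085114 -0.29987219  0.04399112]
scene plate 702 ((0.49826908111572266, -0.30686599016189575), (0.10042732208967209, 0.10218469798564911), 6.905128002166748)
top glass 1165 [ 0.5874351  -0.08521067  0.07454052] normal [-0.41045691 -0.03997136  0.91100352] tilt 24.355598718822264 res 0.0017358794383994184
((-0.0005751624703407288, 6.510317325592041e-05), (0.07760948687791824, 0.09910370409488678), 89.8175277709961) centre [ 0.58690728 -0.08519666  0.07430333] xs [0.90671431 0.08829819 0.41239857] yaw 5.562073330060783
scene glass 199 [ 0.5916916  -0.08752401  0.07838752] normal [-0.40562099 -0.04088687  0.91312643] tilt 24.058959431134895 res 0.00031119217006832315
((-0.0007378794252872467, 0.0004461333155632019), (0.07207909226417542, 0.06635133922100067), 89.69475555419922) centre [ 0.59097648 -0.0871477   0.07808671] xs [0.90852245 0.09157968 0.4076765 ] yaw 5.756011082418011
```

View pics/crop.png

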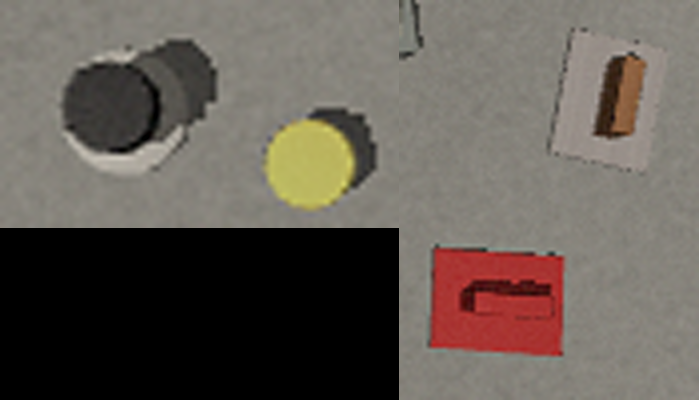

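The crop confirms it: the black cap (crop 110,105) sits over the pale sensor foot, with the yellow one beside it. The steel plate with the wooden rib (crop 615,100) is the right one, and the red one lies below it. The glass centre is about (0.588,-0.086,0.074) with a slope of about 24.2°, which agrees with the hinge geometry's 0.0734 height.

```bash
cat >> h.py <<'E'
def go(pos,Rt=None):
    o=bot.get_obs(); Rc=R.from_quat(o["tool_rot"]); d=Rc.inv().apply(np.array(pos)-o["eef_pos"])*1000
    print("t",round(o["clock"],2),"pos",np.round(o["eef_pos"],4),"q",np.round(o["joint_pos"],3),"F",np.round(o["ft_force"],1),"w",round(o["grip_width"]*1000,1),"g",np.round(o["grasp_force"],1))
    print("tool x",np.round(Rc.as_matrix()[:,0],3),"y",np.round(Rc.as_matrix()[:,1],3),"z",np.round(Rc.as_matrix()[:,2],3))
    print("shift mm",np.round(d,1),"turn",None if Rt is None else np.round((Rc.inv()*Rt).as_rotvec(),3))
E
python3 -c "
from h import *
go([.457,.151,.2])
d=np.load('top0.npz'); W,im=d['W'],d['im'].astype(int)
m=(np.hypot(W[...,0]-.5,W[...,1]+.3)<.075)&(im.min(2)>110)&(W[...,2]<.012)&(im.max(2)-im.min(2)<40)
k,l,st,_=cv2.connectedComponentsWithStats(m.astype(np.uint8)); print(st)
m=(np.hypot(W[...,0]-.5,W[...,1]+.3)<.06)&(W[...,2]>.0035)&(W[...,2]<.05)
k,l,st,_=cv2.connectedComponentsWithStats(m.astype(np.uint8)); j=1+st[1:,4].argmax(); print(st[j],cv2.minAreaRect(W[l==j][:,:2].astype(np.float32)))
"
```

```text
t 0.6 pos [ 0.1366 -0.4809  0.2313] q [-1.294  0.241  0.005  1.335  0.     1.571] F [0.4 0.8 0.3] w 85.7 g 0.0
tool x [0.962 0.273 0.   ] y [ 0.273 -0.962 -0.   ] z [ 0.  0. -1.]
shift mm [ 480.9 -520.3   31.3] turn None
[[     0      0    640    400 253766]
 [   424    177     57     56   2234]]
[437 187  31  36 754] ((0.5002197027206421, -0.2992223799228668), (0.06811641901731491, 0.08953535556793213), 74.52765655517578)
```

```bash
python3 -m creep '[[[0,0,0],[0,0,-0.184]],[[0,0,0],[0,0,-0.184]],[[0,0,0],[0,0,-0.184]],[[0,0,0],[0,0,-0.184]],[[0,0,0],[0,0,-0.184]],[[0,0,0],[0,0,-0.184]],[[0,0,0],[0,0,-0.184]],[[52,26,0],[0,0,0]],[[52,26,0],[0,0,0]],[[52,26,0],[0,0,0]],[[52,26,0],[0,0,0]],[[52,26,0],[0,0,0]]]' 85
python3 -m creep '[[[52,26,0],[0,0,0]],[[52,26,0],[0,0,0]],[[52,26,0],[0,0,0]],[[52,26,0],[0,0,0]],[[52,26,0],[0,0,0]],[[52,26,0],[0,0,0]],[[40,20,0],[0,0,0]],[[0,0,0],[0,0,0]]]'
python3 -c "
from h import *
go([.457,.151,.05])"
```

```text
clock: 2.1
eef_pos: [0.2688, -0.2203, 0.2316]
tool_rot: [0.71, 0.705, 0.0, 0.001]
ft_force: [1.1, -0.3, 0.8]
grip_width: 0.085
grasp_force: 0.0
clock: 3.1
eef_pos: [0.4473, 0.1317, 0.2309]
tool_rot: [0.708, 0.707, 0.0, -0.0]
ft_force: [-1.0, -0.6, -0.5]
grip_width: 0.0852
grasp_force: 0.0
t 3.1 pos [0.4473 0.1317 0.2309] q [ 0.286  0.174 -0.08   1.316  0.     1.859] F [-1.  -0.6 -0.5] w 85.2 g 0.0
tool x [0.002 1.    0.   ] y [ 1.    -0.002  0.   ] z [ 0.  0. -1.]
shift mm [ 19.2   9.7 180.9] turn None
```

```bash
python3 -m creep '[[[19,9.5,0],[0,0,0]],[[0,0,50],[0,0,0]],[[0,0,50],[0,0,0]],[[0,0,40],[0,0,0]],[[0,0,25],[0,0,0]],[[0,0,16],[0,0,0]],[[0,0,0],[0,0,0]]]'
python3 -m creep '[[[0,0,0],[0,0,0]],[[0,0,0],[0,0,0]],[[0,0,0],[0,0,0]],[[0,0,0],[0,0,0]],[[0,0,0],[0,0,0]],[[0,0,0],[0,0,0]]]' 30
```

```text
clock: 3.98
eef_pos: [0.4549, 0.1473, 0.0493]
tool_rot: [0.71, 0.704, -0.001, -0.001]
ft_force: [-0.3, -0.7, 0.2]
grip_width: 0.0847
grasp_force: 0.0
clock: 4.72
eef_pos: [0.4567, 0.1483, 0.0515]
tool_rot: [0.709, 0.705, 0.001, 0.001]
ft_force: [-0.4, -1.3, 6.0]
grip_width: 0.0385
grasp_force: 60.0
```

```bash
python3 -m creep '[[[0,0,-10],[0,0,0]],[[0,0,-25],[0,0,0]],[[0,0,-35],[0,0,0]],[[0,0,-30],[0,0,0]],[[0,0,0],[0,0,0]],[[0,0,0],[0,0,0]]]'
python3 -c "
from h import *
c=vision.camera('scene'); cv2.imwrite('pics/lift.png',cv2.resize(c['image'][100:260,250:490],None,fx=3,fy=3))
W=cloud(c); o=bot.get_obs(); e=o['eef_pos']
m=(np.hypot(W[...,0]-e[0],W[...,1]-e[1])<.035)&(W[...,2]>e[2]-.03)&(W[...,2]<e[2]+.04); print(e,W[m].min(0),W[m].max(0))
go([.5975,.282,.15])"
```

```text
clock: 5.48
eef_pos: [0.4555, 0.148, 0.15]
tool_rot: [0.709, 0.705, -0.0, -0.0]
ft_force: [-0.3, 0.0, 0.3]
grip_width: 0.0386
grasp_force: 60.7
[0.45511031 0.14789714 0.14944184] [0.43283521 0.12985673 0.14023458] [0.489349   0.16784238 0.18926187]
t 5.53 pos [0.4551 0.1479 0.1494] q [ 0.314  0.254 -0.199  1.12   0.     1.891] F [0.2 0.1 0.4] w 38.3 g 60.7
tool x [ 0.006  1.    -0.001] y [ 1.    -0.006 -0.002] z [-0.002 -0.001 -1.   ]
shift mm [134.9 141.6  -0.9] turn None
```

View pics/lift.png

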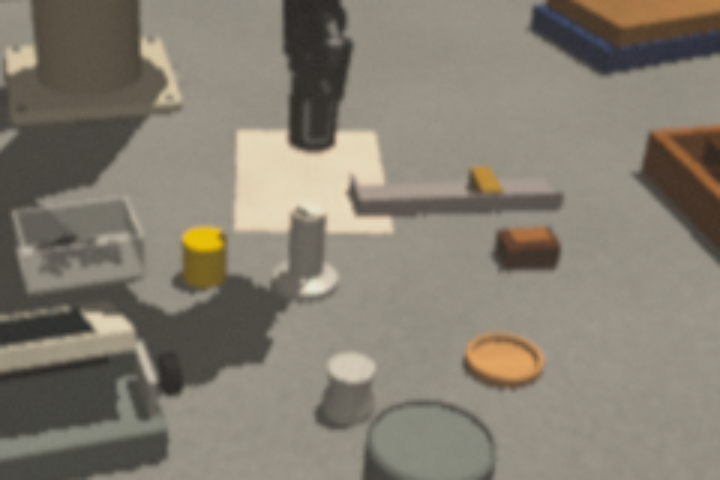

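The cap (315,120 in the crop) hangs in the fingers and the sensor (308,240) is bare.

```bash
python3 -m creep '[[[33,36,0],[0,0,0]],[[33,36,0],[0,0,0]],[[33,36,0],[0,0,0]],[[33,35,0],[0,0,0]],[[0,0,40],[0,0,0]],[[0,0,35],[0,0,0]],[[0,0,0],[0,0,0]],[[0,0,0],[0,0,0]]]'
python3 -c "
from h import *
go([.598,.2805,.0155])
c=vision.camera('top'); W=cloud(c); z=W[...,2]
m=(np.hypot(W[...,0]-.598,W[...,1]-.282)<.045)&(z<.02)
n=(np.hypot(W[...,0]-.598,W[...,1]-.282)<.05)&(z>.007)&(z<.02); print(n.sum(), W[n].min(0),W[n].max(0))
"
```

```text
clock: 6.52
eef_pos: [0.5999, 0.2793, 0.0756]
tool_rot: [0.709, 0.705, -0.0, -0.0]
ft_force: [0.6, 0.1, 0.0]
grip_width: 0.0387
grasp_force: 60.7
t 6.53 pos [0.5999 0.2793 0.0756] q [ 0.436  0.655  0.238  1.154 -0.     2.013] F [0.6 0.1 0. ] w 38.7 g 60.7
tool x [ 0.006  1.    -0.   ] y [ 1.    -0.006 -0.   ] z [-0. -0. -1.]
shift mm [ 1.2 -1.9 60.1] turn None
81 [0.56866808 0.25352328 0.00704965] [0.62934358 0.29425262 0.01420295]
```

```bash
python3 -m creep '[[[1,-1,25],[0,0,0]],[[0,0,18],[0,0,0]],[[0,0,9],[0,0,0]],[[0,0,4],[0,0,0]],[[0,0,2],[0,0,0]],[[0,0,0],[0,0,0]],[[0,0,0],[0,0,0]]]'
```

```text
clock: 7.45
eef_pos: [0.5991, 0.2804, 0.0179]
tool_rot: [0.709, 0.705, 0.0, 0.0]
ft_force: [-0.4, 0.3, -0.0]
grip_width: 0.0383
grasp_force: 60.7
```

```bash
python3 -m creep '[[[0,0,2],[0,0,0]],[[0,0,1],[0,0,0]],[[0,0,0],[0,0,0]]]'
```

```text
clock: 7.82
eef_pos: [0.5988, 0.2803, 0.0146]
tool_rot: [0.709, 0.705, 0.0, 0.0]
ft_force: [-0.8, -0.9, 1.5]
grip_width: 0.0381
grasp_force: 61.0
```

```bash
python3 -m creep '[[[0,0,0.5],[0,0,0]],[[0,0,0],[0,0,0]]]'
python3 -m creep '[[[0,0,0],[0,0,0]],[[0,0,0],[0,0,0]],[[0,0,0],[0,0,0]],[[0,0,0],[0,0,0]],[[0,0,-20],[0,0,0]],[[0,0,-40],[0,0,0]],[[0,0,-60],[0,0,0]],[[0,0,-60],[0,0,0]],[[-50,-20,0],[0,0,0]],[[-50,-20,0],[0,0,0]],[[0,0,0],[0,0,0]]]' 80
python3 -c "
from h import *
c=vision.camera('scene');W=cloud(c)
m=(np.hypot(W[...,0]-.598,W[...,1]-.282)<.04)&(W[...,2]>.02); p=W[m]; print(p.min(0),p.max(0))
m&=W[...,2]>.04; print(cv2.minEnclosingCircle(W[m][:,:2].astype(np.float32)))
cv2.imwrite('pics/cap.png',cv2.resize(c['image'][180:260,360:480],None,fx=4,fy=4))
go([.499,-.299,.20],R.from_euler('z',75,degrees=True)*R.from_euler('x',180,degrees=True))
"
```

```text
clock: 8.07
eef_pos: [0.5988, 0.2803, 0.0146]
tool_rot: [0.709, 0.705, 0.0, 0.0]
ft_force: [-2.0, -0.4, 5.5]
grip_width: 0.0383
grasp_force: 61.3
clock: 9.45
eef_pos: [0.5561, 0.1772, 0.1939]
tool_rot: [0.711, 0.704, -0.001, -0.0]
ft_force: [-0.6, -0.2, 0.5]
grip_width: 0.0799
grasp_force: 0.0
[0.57796098 0.26083164 0.02041014] [0.61940969 0.30129305 0.04764448]
((0.5981391072273254, 0.2818284034729004), 0.021096933633089066)
t 9.5 pos [0.5575 0.179  0.1942] q [0.311 0.428 0.174 1.317 0.    1.89 ] F [0.8 0.7 0.4] w 80.1 g 0.0
tool x [0.009 1.    0.   ] y [ 1.    -0.009 -0.   ] z [-0.  0. -1.]
shift mm [-478.5  -54.4   -5.9] turn [-0.    -0.     0.253]
```

View pics/cap.png

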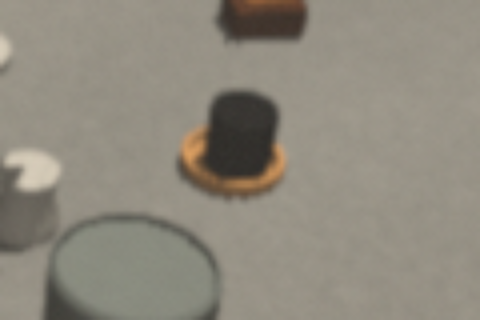

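The cap stands upright in the ring (240,135 in the crop), centred at (0.598,0.282).

```bash
python3 -m creep '[[[-53,-6,0],[0,0,0]],[[-53,-6,0],[0,0,0]],[[-53,-6,0],[0,0,0]],[[-53,-6,0],[0,0,0]],[[-53,-6,0],[0,0,0]],[[-53,-6,0],[0,0,0]],[[-53,-6,0],[0,0,0]],[[-53,-6,0],[0,0,0]],[[-53,-6,0],[0,0,0]],[[0,0,0],[0,0,0.183]],[[0,0,0],[0,0,0.183]],[[0,0,0],[0,0,0.183]]]' 70
python3 -m creep '[[[0,0,0],[0,0,0.183]],[[0,0,0],[0,0,0.183]],[[0,0,0],[0,0,0.183]],[[0,0,0],[0,0,0.183]],[[0,0,0],[0,0,0.183]],[[0,0,0],[0,0,0.183]],[[0,0,0],[0,0,0.183]],[[0,0,0],[0,0,0]],[[0,0,0],[0,0,0]]]'
python3 -c "
from h import *
go([.4985,-.299,.013],R.from_euler('z',-15,degrees=True)*R.from_euler('x',180,degrees=True))
"
```

```text
clock: 11.0
eef_pos: [0.5026, -0.2962, 0.1936]
tool_rot: [0.875, 0.484, 0.0, 0.0]
ft_force: [0.0, 0.1, 0.2]
grip_width: 0.0702
grasp_force: 0.0
clock: 12.12
eef_pos: [0.502, -0.2959, 0.1937]
tool_rot: [0.991, -0.131, 0.0, -0.0]
ft_force: [-0.2, 0.4, -0.3]
grip_width: 0.0698
grasp_force: 0.0
t 12.12 pos [ 0.502  -0.2959  0.1937] q [-0.533  0.422  0.164  1.313  0.     2.871] F [-0.2  0.4 -0.3] w 69.8 g 0.0
tool x [ 0.966 -0.259  0.   ] y [-0.259 -0.966 -0.   ] z [ 0. -0. -1.]
shift mm [ -2.6   3.9 180.7] turn [-0. -0. -0.]
```

```bash
python3 -m creep '[[[-2.5,4,40],[0,0,0]],[[0,0,50],[0,0,0]],[[0,0,45],[0,0,0]],[[0,0,25],[0,0,0]],[[0,0,13],[0,0,0]],[[0,0,6],[0,0,0]],[[0,0,0],[0,0,0]],[[0,0,0],[0,0,0]]]'
python3 -m creep '[[[0,0,0],[0,0,0]],[[0,0,0],[0,0,0]],[[0,0,0],[0,0,0]],[[0,0,0],[0,0,0]],[[0,0,0],[0,0,0]],[[0,0,0],[0,0,0]],[[0,0,0],[0,0,0]]]' 4
```

```text
clock: 13.12
eef_pos: [0.4987, -0.2999, 0.0161]
tool_rot: [0.991, -0.132, 0.001, 0.0]
ft_force: [-0.1, -0.2, 0.1]
grip_width: 0.0701
grasp_force: 0.0
clock: 14.0
eef_pos: [0.4981, -0.2996, 0.0152]
tool_rot: [0.991, -0.132, 0.0, 0.0]
ft_force: [-0.7, 0.7, 4.4]
grip_width: 0.0131
grasp_force: 59.7
```

```bash
python3 -m creep '[[[0,0,-10],[0,0,0]],[[0,0,-30],[0,0,0]],[[0,0,-50],[0,0,0]],[[0,0,-50],[0,0,0]],[[0,0,-30],[0,0,0]],[[0,0,0],[0,0,0]],[[0,0,0],[0,0,0]]]'
python3 - <<'E'
from h import *
o=bot.get_obs(); Rc=R.from_quat(o["tool_rot"])
for n in ("scene","top"):
    c=vision.camera(n); W=cloud(c); T=Rc.inv().apply((W-o["eef_pos"]).reshape(-1,3)).reshape(W.shape)*1000
    if n=="scene": cv2.imwrite("pics/held.png",cv2.resize(c["image"][90:290,100:340],None,fx=3,fy=3))
    m=(abs(T[...,0])<70)&(abs(T[...,1])<60)&(T[...,2]>4)&(T[...,2]<30); p=T[m]
    print(n,len(p),np.round(p.min(0)),np.round(p.max(0)))
    if len(p)>20: print(cv2.minAreaRect(p[:,:2].astype(np.float32)))
n=np.array([-.408,-.0405,.912]); n/=np.linalg.norm(n); y=np.cross([0,0,1],[-n[0],-n[1],0]); y/=np.linalg.norm(y); x=np.cross(y,n)
Rt=R.from_matrix(np.stack([x,-y,-n],1)); C=np.array([.588,-.086,.0737])
go(C+n*(.0152+.06),Rt); print(np.round(C+n*(.0752),4),Rt.as_quat())
E
```

```text
clock: 14.88
eef_pos: [0.4969, -0.2987, 0.1833]
tool_rot: [0.991, -0.132, -0.001, -0.001]
ft_force: [0.9, 0.7, -1.8]
grip_width: 0.0133
grasp_force: 59.1
scene 504 [-47. -33.   4.] [43. 33. 15.]
((-1.7156486511230469, -0.65374755859375), (90.0231704711914, 65.05201721191406), 1.753312349319458)
top 512 [-43. -36.   4.] [42. 30. 16.]
((-0.17535018920898438, -3.140674591064453), (65.24358367919922, 85.13594055175781), 89.20214080810547)
t 14.97 pos [ 0.4965 -0.2986  0.1825] q [-0.541  0.425  0.139  1.289  0.     2.865] F [-0.7 -0.1 -1.1] w 13.3 g 59.1
tool x [ 0.965 -0.262 -0.004] y [-0.262 -0.965 -0.001] z [-0.004  0.002 -1.   ]
shift mm [   3.9 -218.1   40.5] turn [ 0.075  0.422 -0.359]
[ 0.5573 -0.089   0.1423] [ 0.97657401  0.04835085  0.20942275 -0.01036866]
```

View pics/held.png

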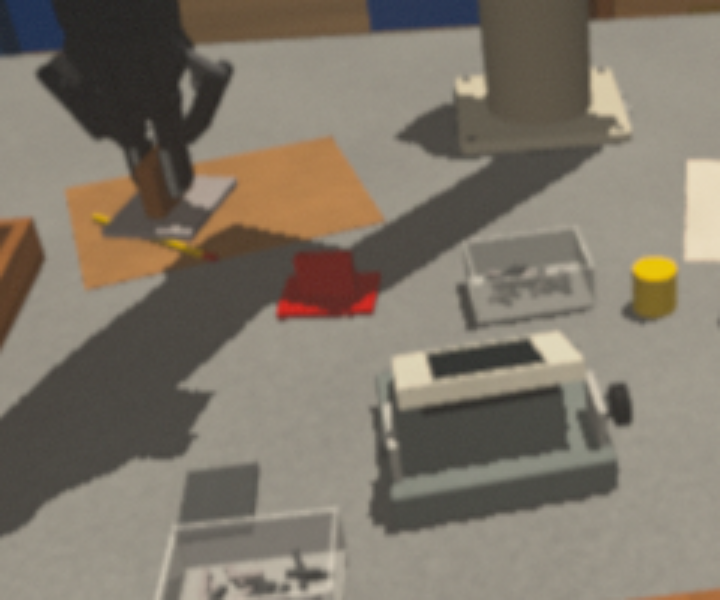

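The plate hangs level in the gripper (165,205 in the crop), with its rib between the pads, centred to about 1 mm. Next I tilt it and measure the stage a second time.

```bash
python3 -m creep '[[[0,0,0],[0.019,0.1055,-0.09]],[[0,0,0],[0.019,0.1055,-0.09]],[[0,0,0],[0.019,0.1055,-0.09]],[[0,0,0],[0.018,0.1055,-0.089]],[[0,0,0],[0,0,0]],[[0,0,0],[0,0,0]]]'
python3 - <<'E'
from h import *
for nm in ("top","scene"):
    c=vision.camera(nm); W=cloud(c); i=c["image"]; z=W[...,2]
    n=np.array([-.408,-.0405,.912]); C=np.array([.588,-.086,.0737]); y=np.array([-.0984,.995,0]);x=np.cross(y,n)
    D=W-C; m=(abs(D@x)<.055)&(abs(D@y)<.055)
    for k in range(4):
        mm=m&(abs((W-C)@n)<(.008 if k==0 else .003)); p=W[mm]; c0=p.mean(0); n=np.linalg.svd(p-c0,full_matrices=False)[2][2]; n*=np.sign(n[2]); C=C+n*((c0-C)@n)
    y=np.cross([0,0,1],[-n[0],-n[1],0]); y/=np.linalg.norm(y); x=np.cross(y,n)
    g=mm&(i.max(2)<60); kk,l,st,_=cv2.connectedComponentsWithStats(g.astype(np.uint8)); p=W[l==1+st[1:,4].argmax()]
    q=np.stack([(p-C)@x,(p-C)@y],1).astype(np.float32); r=cv2.minAreaRect(q)
    print(nm,mm.sum(),"n",n,"tilt",np.degrees(np.arccos(n[2])),"yaw",np.degrees(np.arctan2(x[1],x[0])),r,"centre",C+x*r[0][0]+y*r[0][1])
n=np.array([-.408,-.0405,.912]); n/=np.linalg.norm(n); y=np.cross([0,0,1],[-n[0],-n[1],0]); y/=np.linalg.norm(y); x=np.cross(y,n)
go(np.array([.588,-.086,.0737])+n*.0752,R.from_matrix(np.stack([x,-y,-n],1)))
E
```

```text
clock: 15.72
eef_pos: [0.4978, -0.2994, 0.1843]
tool_rot: [0.976, 0.048, 0.21, -0.01]
ft_force: [0.4, 0.6, -1.8]
grip_width: 0.0133
grasp_force: 59.1
top 1676 n [-0.40739067 -0.04281373  0.91224987] tilt 24.18185773678553 yaw 5.999338485883935 ((-0.0010037049651145935, 0.0009929090738296509), (0.07744990289211273, 0.09887983649969101), 89.42760467529297) centre [ 0.58665887 -0.08514153  0.07401726]
scene 533 n [-0.40039644 -0.04145129  0.915404  ] tilt 23.736834714505598 yaw 5.910526161420522 ((0.003896813839673996, -0.00160922110080719), (0.07203935831785202, 0.06809021532535553), 89.22323608398438) centre [ 0.5906738 -0.087339   0.077745 ]
t 15.82 pos [ 0.4987 -0.2995  0.1849] q [-0.694  0.206 -0.252  0.804  0.297  2.395] F [ 0.  -0.1 -2.1] w 13.2 g 59.1
tool x [0.906 0.091 0.413] y [ 0.099 -0.995  0.002] z [ 0.411  0.039 -0.911]
shift mm [  54.6 -203.7   71. ] turn [ 0.002 -0.003  0.001]
```

```bash
python3 -m creep '[[[0,-51,0],[0,0,0]],[[0,-51,0],[0,0,0]],[[0,-51,0],[0,0,0]],[[0,-51,0],[0,0,0]],[[27,0,30],[0,0,0]],[[27,0,30],[0,0,0]],[[0,0,30],[0,0,0]],[[0,0,20],[0,0,0]],[[0,0,0],[0,0,0]],[[0,0,0],[0,0,0]]]'
python3 - <<'E'
from h import *
n=np.array([-.406,-.042,.913]); n/=np.linalg.norm(n); y=np.cross([0,0,1],[-n[0],-n[1],0]); y/=np.linalg.norm(y); x=np.cross(y,n)
go(np.array([.5875,-.0855,.0738])+n*.0152+x*.001,R.from_matrix(np.stack([x,-y,-n],1)))
o=bot.get_obs(); Rc=R.from_quat(o["tool_rot"])
for nm in ("top","scene"):
    c=vision.camera(nm); W=cloud(c); T=Rc.inv().apply((W-o["eef_pos"]).reshape(-1,3)).reshape(W.shape)*1000; i=c["image"]
    cv2.imwrite(f"pics/near_{nm}.png",cv2.resize(i[120:220,310:440] if nm=="top" else i[160:270,200:330],None,fx=5,fy=5))
    m=(abs(T[...,0])<60)&(abs(T[...,1])<50)&(T[...,2]>4)&(T[...,2]<18); p=T[m]
    f=(abs(T[...,0])<75)&(abs(T[...,1])<75)&(T[...,2]>22)&(T[...,2]<40); 
    print(nm,len(p),np.round(np.percentile(p,[1,99],axis=0)),"face z",f.sum(),np.median(T[f][:,2]))
E
```

```text
clock: 17.08
eef_pos: [0.5726, -0.087, 0.1072]
tool_rot: [0.976, 0.049, 0.212, -0.009]
ft_force: [-1.0, 0.6, -0.2]
grip_width: 0.013
grasp_force: 59.4
t 17.07 pos [ 0.5726 -0.087   0.1072] q [-0.217  0.229 -0.466  0.467  0.127  2.851] F [-1.   0.6 -0.2] w 13.0 g 59.4
tool x [0.906 0.091 0.414] y [ 0.099 -0.995  0.003] z [ 0.412  0.039 -0.91 ]
shift mm [ 0.9 -0.  21.4] turn [ 0.004 -0.007 -0.002]
top 390 [[ -1. -34.   5.]
 [ 43.  29.  14.]] face z 1069 36.33637036883424
scene 253 [[-41. -30.   5.]
 [ 43.  32.  13.]] face z 812 34.34780301597647
```

View pics/near_top.png

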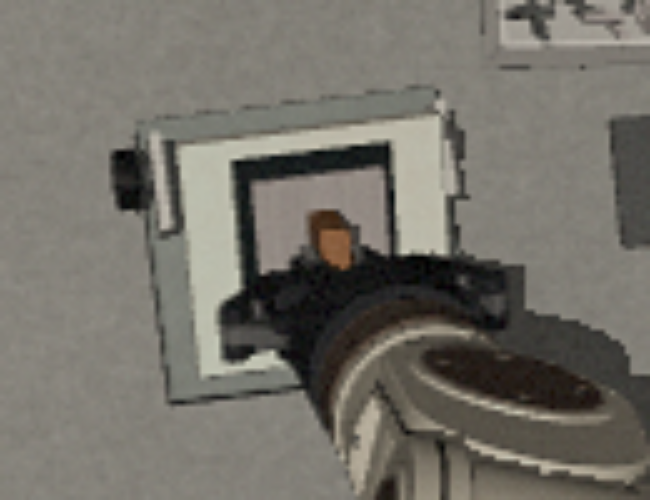

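The steel plate sits square over the glass at about (320,220) in the crop. The glass margins are 17 px left and 7 px right, and they come out even after correcting about 5 px of parallax.

```bash
python3 -m creep '[[[0.9,0,10],[0.004,-0.007,-0.002]],[[0,0,5],[0,0,0]],[[0,0,2],[0,0,0]],[[0,0,1],[0,0,0]],[[0,0,0],[0,0,0]],[[0,0,0],[0,0,0]]]'
```

```text
clock: 17.92
eef_pos: [0.5801, -0.0864, 0.0906]
tool_rot: [0.977, 0.05, 0.208, -0.011]
ft_force: [-1.4, -0.2, -1.4]
grip_width: 0.013
grasp_force: 59.5
```

```bash
for i in 1 2 3 4 5 6; do :; done; python3 -m creep '[[[0,0,1],[0,0,0]],[[0,0,0.7],[0,0,0]],[[0,0,0],[0,0,0]],[[0,0,0],[0,0,0]]]'
```

```text
clock: 18.42
eef_pos: [0.5808, -0.0863, 0.0889]
tool_rot: [0.977, 0.05, 0.208, -0.011]
ft_force: [0.6, 0.4, -1.9]
grip_width: 0.0133
grasp_force: 59.5
```

```bash
python3 -m creep '[[[0,0,0.7],[0,0,0]],[[0,0,0],[0,0,0]],[[0,0,0],[0,0,0]]]'
```

```text
clock: 18.8
eef_pos: [0.5811, -0.0863, 0.0883]
tool_rot: [0.977, 0.05, 0.208, -0.011]
ft_force: [0.6, -0.5, -2.0]
grip_width: 0.0133
grasp_force: 59.7
```

```bash
python3 -m creep '[[[0,0,0.7],[0,0,0]],[[0,0,0],[0,0,0]],[[0,0,0],[0,0,0]]]'; python3 -m creep '[[[0,0,0.6],[0,0,0]],[[0,0,0],[0,0,0]],[[0,0,0],[0,0,0]]]'
```

```text
clock: 19.18
eef_pos: [0.5811, -0.0863, 0.0881]
tool_rot: [0.977, 0.05, 0.208, -0.011]
ft_force: [-6.1, 0.7, 4.5]
grip_width: 0.0131
grasp_force: 60.5
clock: 19.55
eef_pos: [0.5811, -0.0863, 0.088]
tool_rot: [0.977, 0.05, 0.208, -0.011]
ft_force: [-9.3, 1.2, 9.7]
grip_width: 0.0128
grasp_force: 61.7
```

Run:
```python
from h import *
n=np.array([-.406,-.042,.913]); n/=np.linalg.norm(n); y=np.cross([0,0,1],[-n[0],-n[1],0]); y/=np.linalg.norm(y); x=np.cross(y,n)
C=np.array([.5875,-.0855,.0738])
go(C+n*.0152+x*.001,R.from_matrix(np.stack([x,-y,-n],1)))
o=bot.get_obs(); Rc=R.from_quat(o["tool_rot"]); print("F tool",Rc.inv().apply(o["ft_force"]),"T tool",Rc.inv().apply(o["ft_torque"]))
F=np.stack([x,y,n],1)
for nm in ("top","scene"):
    c=vision.camera(nm); W=cloud(c); T=(W-C)@F*1000; i=c["image"].astype(int)
    if nm=="scene": cv2.imwrite("pics/press.png",cv2.resize(c["image"][160:270,200:330],None,fx=5,fy=5))
    m=(abs(T[...,0])<50)&(abs(T[...,1])<40)&(T[...,2]>3)&(T[...,2]<9); p=T[m]
    A=np.c_[p[:,:2],np.ones(len(p))]; k=np.linalg.lstsq(A,p[:,2],rcond=None)[0]; r=p[:,2]-A@k
    f=(abs(T[...,0])<60)&(abs(T[...,1])<64)&(abs(T[...,2])<3)&((abs(T[...,0])>44)|(abs(T[...,1])>36)); q=T[f]; k2=np.linalg.lstsq(np.c_[q[:,:2],np.ones(len(q))],q[:,2],rcond=None)[0]
    print(nm,len(p),np.round(np.percentile(p,[1,99],axis=0),1),"plate slope",k,r.std(),"face",len(q),k2)
```

```text
t 19.55 pos [ 0.5811 -0.0863  0.088 ] q [-0.213  0.274 -0.462  0.433  0.127  2.853] F [-9.3  1.2  9.7] w 12.8 g 61.7
tool x [0.908 0.093 0.407] y [ 0.102 -0.995 -0.   ] z [ 0.405  0.042 -0.913]
shift mm [ 1.1 -0.1  0.4] turn [ 0.     0.001 -0.001]
F tool [ -4.35045078  -2.17343279 -12.59535012] T tool [ 0.12893268 -1.0883965  -0.02184434]
top 352 [[ -0.9 -33.2   3.1]
 [ 48.8  34.5   8.7]] plate slope [-7.20860104e-03  1.92586533e-04  6.07600509e+00] 1.50877041985005 face 849 [ 0.00025698 -0.00313593  0.23101591]
scene 265 [[-43.1 -35.4   3.1]
 [ 42.6  31.5   8.7]] plate slope [-2.36451894e-02  6.65205948e-03  7.53611932e+00] 1.491580252790385 face 465 [-2.08316195e-02 -8.12712011e-04  1.89298773e+00]
```

View pics/press.png

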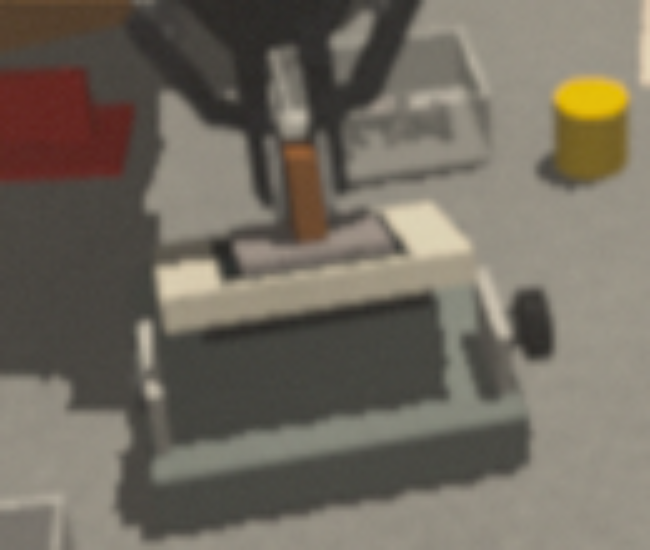

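The plate lies flush on the glass (310,245 in the crop), and both cameras show it parallel to the face within 0.01 rad and centred within about 2 mm. The press is about 13 N. I'll hold briefly, then hand in.

```bash
python3 -m creep '[[[0,0,0],[0,0,0]],[[0,0,0],[0,0,0]],[[0,0,0],[0,0,0]],[[0,0,0],[0,0,0]]]'; python3 -c "
from h import *
print(workorder.job_done())"
```

```text
clock: 20.15
eef_pos: [0.5812, -0.0863, 0.0881]
tool_rot: [0.977, 0.05, 0.208, -0.011]
ft_force: [-9.4, 0.9, 10.7]
grip_width: 0.0128
grasp_force: 61.7
the job is handed in; nothing more can be done
None
```

I handed the job in at 20.2 s, but the hand-in gave no verdict: the cap stands rim down in its holder, and the plate is still gripped and pressed flat, centred and square on the glass at about 13 N.

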